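Find the heavy side of the herb mill's flywheel

TASK

The herb mill's flywheel has a heavy spot hidden in its rim that does not show, and the tight shaft seal lets the wheel stay wherever it is left. Take the wooden crank handle and turn the wheel at least two full turns one way, feeling where it goes heavy and where it goes light; then bring the heavy side straight down and finish there still gripping the crank handle, the wheel held still, so that I can clip the balance weight on at the top. Leave everything else on the bench where it stands.

Things in the scene. Friction and masses are not known exactly. Their poses are not given: they have to be found in the camera images.
- flywheel (a joint): Angle of flywheel and crank on the mill's level shaft (rad): 0 with the crank handle straight up, growing clockwise as seen from the crank side (looking along the mill's +x); no stops, counts on through full turns. Even drag of about 0.5 N m both ways; the heavy spot adds 0.28 to 0.46 N m when level with the shaft, none when straight above or below. So it stays wherever it is left.
- crank_handle (a point): Grip point on the centre line of the crank handle, 70 mm from the shaft's centre line, 80 mm out from the wheel's front face. The handle is a round wooden sleeve, 28 mm thick, parallel to the shaft, 20 to 115 mm out from the wheel; it spins freely on its pin, so a grip need not turn as it goes round. Site axes: x as the mill's x, z from the shaft to the handle (turns with the wheel).
- mill_axle (a point): Point on the shaft's centre line in the flywheel's front face, 200 mm above the bench; axes as the mill's. The flywheel is an aluminium disc, 230 mm across, 32 mm thick, behind this point (+x); hub nut 16 mm out. Without the heavy spot in its rim, wheel and crank are in balance; where the spot lies relative to the handle differs every time and cannot be seen.
- mill: Hand-cranked herb mill, bolted down. Origin under it at bench level, 130 mm behind the flywheel's front face; x along the shaft from crank side (-x) to burr side (+x), z up. Wooden base 230 x 220 x 30 mm (x -135 to 95 mm), grey iron pedestal, hopper up to 340 mm high at x 50 mm, burr discs at x 83 to 135 mm. Its crank side faces the robot or somewhat to the robot's right (-y).
- clip_weight: Small steel clip-on balance weight with a clamp screw, 70 x 39 x 30 mm, lying on the mill's wooden base; origin under it. Leave alone.
- wrench: Wrench, 180 mm long, lying on the bench beside the mill; origin under its middle. Leave alone.
- mason_jar: Closed amber glass jar, 90 mm in diameter, 165 mm high; origin at the centre of its underside. Leave alone.
- dropper: Blue dropper bottle, 33 mm in diameter, 105 mm high; origin at the centre of its underside. Leave alone.
- jar_lid: Steel screw lid of a jar, 84 mm in diameter, 16 mm high, lying on the bench on the crank side; origin at the centre of its underside. Leave alone.
- brush: Cleaning brush, 200 mm long, lying on the bench beside the mill; origin under its middle. Leave alone.
- beaker: Glass beaker, 90 mm in diameter, 110 mm high; origin at the centre of its underside. Leave alone.
- cylinder: Glass measuring cylinder with a yellow collar, 230 mm high, foot 72 mm wide; origin at the centre of its underside. Leave alone.

How it is judged:
By the outcome, as a careful person would: the job done as asked, in the order asked, and still so for the second after the job is handed in, while the arm keeps its last pose, push and grip.
It also fails if it takes over 72 s, if anything falls off the work surface, if the arm or the gripper's body presses on something with over 40 N, if the wrist force passes 120 N, or if a joint passes its speed limit or range.

ROBOT

A 6-joint arm with a two-finger parallel gripper is mounted at the origin on the work surface. World frame = base frame: x ahead of the robot, y to its left, z up, the work surface at z = 0. Lengths are in m, angles in degrees, forces in N, time in s.
With the tool pointing down it reaches from about 0.25 to 0.775 m from the base axis. Payload 4 kg.
Tool frame: the origin (TCP) lies midway between the tips of the shut fingers; the grasp point (between the pads) lies 19 mm behind it; z points along the fingers, y is the line along which they close (so a half turn about z gives the same grasp; the last joint's range is limited). The gripper opens to 85 mm and grips with 20 to 120 N. Pads are 22 mm wide; open, the fingers measure 114 mm over their backs; the gripper's body (76 mm by 85 mm) begins 54 mm behind the grasp point. The pads swing forward as they close: fully open they stand 13 mm farther back than shut.
Start: joints at [68.921, 4.996, 78.535, -0, 96.463, -5.907], TCP at [0.144, 0.531, 0.231] pointing down, gripper open.
Joint ranges: [-177.83, 177.83], [-43.37, 116.18], [15.69, 146.23], [-61.86, 241.86], [9.47, 152.12], [-147.06, 147.06]. Speed limits (degrees/s): [159.86, 159.86, 180, 180, 180, 180].

INTERFACE

Orientations are given as [roll, pitch, yaw] about the fixed x, y, z axes, in that order (R = Rz(yaw) Ry(pitch) Rx(roll)).
In Python, from plant import bot gives the robot as it stands. The module is installed in compiled form; this text tells all that it offers.
- The arm moves only by the tool move_arm, never from a script. Its argument "increments" is a list that holds one entry, the list of rows, each a list of 6 numbers: the shift along the world's x, y, z in units of 25 mm (1.0 is 25 mm), then the turn, a rotation vector about the world's x, y, z in units of 8 degrees (1.0 is 8 degrees). A call has 1 to 8 rows; each row shifts and turns the commanded pose from where the row before left it; what a row does not reach is not made up. A row lasts 1/8 s, in which the tool goes at most 62.5 mm and 10.7 degrees, less where a joint would pass 70% of its speed; a pose out of reach is approached as far as the arm can. A call is refused whole if a number of a shift passes 1 or a number of a turn 1, either way. A call with a gripper value outside its range is refused whole. "gripper" is the finger opening in mm, from 0 to 85.4, set as the call begins (left out, the last holds). The fingers move at their own pace and stop on an object; "grip_force" is the grip in N (left out, the last holds). Time passes only in rows, so rows that do not move let the fingers close. It gives the time, the measured TCP pose, the force, the opening and the grip force at its end, in the units of the state.
- bot.get_obs(): the state, without advancing time (a new reading comes with each control period).
- bot.get_image(name): name is "side" or "top" or "wrist"; returns the picture (480x640x3 uint8, red, green, blue); there is no depth.
- bot.get_calibration(name): a dict with "fx", "fy", "cx", "cy" (pixels), "rvec" (rotation vector, rad) and "tvec" (3), from world to camera coordinates, as OpenCV has them. Camera axes: x right, y down, z forward; pixel columns grow to the right and rows downward; lengths in m; the calibration is good to about 2 mm. A picture is of the moment at which its call begins: read the wrist's pose just before it. get_calibration takes no time and is no camera call; for the wrist camera it gives the pose at the moment of the call.
- bot.sign_off(): hands the job in; it is judged then, once.
Trained networks look in the newest picture that a camera, given by its name, has taken for a name from the list of things; names that differ only in an ending like _2 or _b are one class to them, and where a whole thing is asked for, a point or a joint stands for the part that bears it (a point fixed in the world has none). Each returns a list of dicts, best first, with "p" (0 to 1); they miss things now and then, are a little off and sometimes report something else, mostly with a low value. They report only what shows in the picture. A call takes as long as a camera call.
- bot.masks_of(camera, thing): "mask" (480x640 bool, what is visible of it) and "bbox" ([centre column, centre row, width, height] in pixels, round what is visible of it).
The state is a dict: "clock": time; "joint_pos": joint angles; "dq": joint speeds; "effort": joint torques, N m; "position": TCP position; "eef_rot": TCP orientation; "ft_force": force on the tool from outside, world axes, zero at the start; "ft_torque": the same for the moment, N m; "width": finger opening in m; "grasp_force": force on a finger pad.
Only numpy, scipy, OpenCV 4.12 (cv2) and the standard library are available. Lean on these libraries where they do the work, as an engineer would, in place of code of your own. Each camera call takes 0.05 s, during which the arm holds its last target. There are 200 camera calls.

## Working session

There is one attempt and no reset: what is moved stays moved. The work goes in short steps, Python scripts to look and compute and a tool call to move; the robot and the scene stay as the last step left them, time stands still between calls to the robot, and variables do not carry over. Pictures are saved under pics/ and viewed, at most 10 in all, crops included, and the job is handed in when it is done.

Besides the shell and the picture viewer there is one more tool, called after ">>>" as name([rows], argument=value, ...), one row to a line, values as JSON. move_arm: Moves the arm, as the interface text tells. Its arguments: {"type":"object","properties":{"increments":{"type":"array","items":{"type":"array","items":{"type":"array","items":{"type":"number"}}}},"gripper":{"type":"number"},"grip_force":{"type":"number"}},"required":["increments"]}

```bash
mkdir -p pics; python3 - <<'E'
from plant import bot
import cv2,numpy as np
o=bot.get_obs();print({k:np.round(v,3) for k,v in o.items()})
a=[]
for n in["side","top"]:
    im=bot.get_image(n);c=bot.get_calibration(n);print(n,{k:np.round(v,3) for k,v in c.items()})
    cv2.imwrite(f"pics/{n}0.png",im[:,:,::-1])
    for t in["crank_handle","flywheel","mill"]:
        for m in bot.masks_of(n,t)[:2]:print(n,t,m["p"],np.round(m["bbox"],1))
E
```

```text
{'clock': np.float64(0.0), 'joint_pos': array([ 6.8921e+01,  5.0410e+00,  7.8625e+01,  2.0000e-03,  9.6461e+01,
       -5.9070e+00]), 'dq': array([-0.01 ,  0.039, -0.11 , -0.066, -0.017,  0.039]), 'effort': array([ 0.0000e+00, -3.5186e+01, -3.1328e+01,  0.0000e+00,  1.1000e-02,
       -0.0000e+00]), 'position': array([0.144, 0.53 , 0.23 ]), 'eef_rot': array([-1.79874e+02, -1.50000e-02,  1.64828e+02]), 'ft_force': array([-0.167, -0.635, -0.041]), 'ft_torque': array([-0.004, -0.047, -0.015]), 'grasp_force': np.float64(0.0), 'width': np.float64(0.085)}
side {'fx': np.float64(578.602), 'fy': np.float64(578.602), 'cx': np.float64(314.918), 'cy': np.float64(237.788), 'rvec': array([ 1.025, -2.434,  1.045]), 'tvec': array([0.384, 0.413, 1.384])}
side crank_handle 0.79 [274.9 245.9  69.3  88.1]
side flywheel 0.57 [277.2 243.9  72.4  89.7]
side mill 0.82 [238.9 248.8 146.5 153.7]
top {'fx': np.float64(535.491), 'fy': np.float64(535.491), 'cx': np.float64(315.877), 'cy': np.float64(239.365), 'rvec': array([ 2.152, -2.144,  0.139]), 'tvec': array([-0.007,  0.573,  1.53 ])}
top crank_handle 0.77 [269.9 231.1  79.   80.2]
top flywheel 0.64 [269.1 233.1  82.   85.6]
top mill 0.77 [257.  191.8 107.8 153.9]
```

View pics/side0.png

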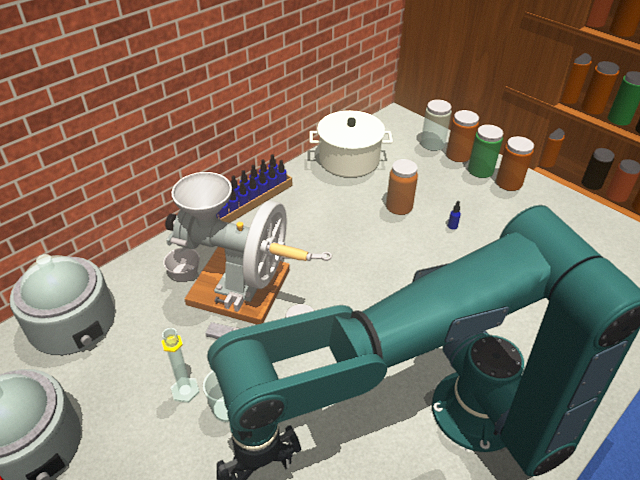

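View pics/top0.png

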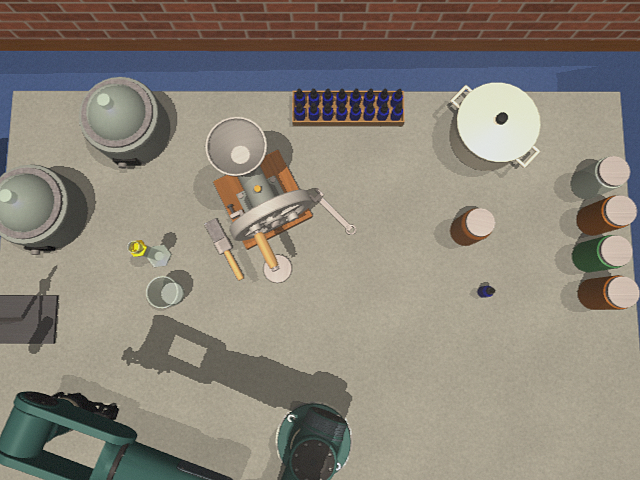

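Side view: mill at about (240,250), handle running (270,245)–(308,258). Top view: handle (262,232)–(274,268), wheel seen nearly edge on. I'll zoom in on both to pick points.

```bash
python3 - <<'E'
import cv2,numpy as np
a=cv2.imread("pics/side0.png")[160:330,165:345];b=cv2.imread("pics/top0.png")[140:300,195:365]
a=cv2.resize(a,(400*1,378));a=cv2.resize(cv2.imread("pics/side0.png")[190:320,180:340],(400,325),interpolation=3)
b=cv2.resize(cv2.imread("pics/top0.png")[150:280,200:360],(400,325),interpolation=3)
cv2.imwrite("pics/z.png",np.hstack([a,b]))
E
```

```text
(no output)
```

View pics/z.png

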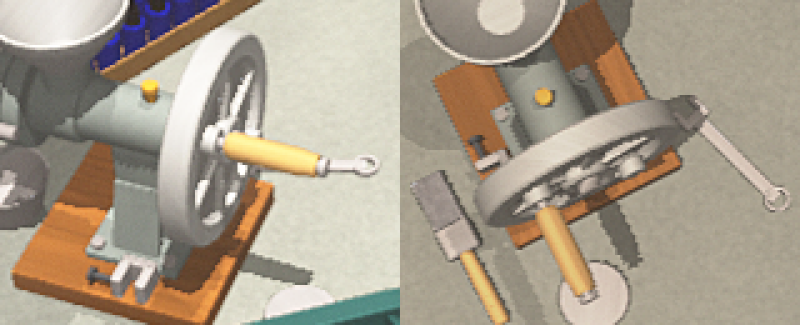

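```bash
cat > fit.py <<'E'
from plant import bot
import cv2,numpy as np
from scipy.optimize import least_squares
def proj(n,P):
    c=bot.get_calibration(n);K=np.array([[c["fx"],0,c["cx"]],[0,c["fy"],c["cy"]],[0,0,1]])
    return cv2.projectPoints(np.float64(P),np.float64(c["rvec"]),np.float64(c["tvec"]),K,None)[0][:,0]
def model(p):
    x,y,yw,t=p;c,s=np.cos(yw),np.sin(yw)
    M=lambda q:np.array([x+c*q[0]-s*q[1],y+s*q[0]+c*q[1],q[2]])
    h=lambda d:M([-.13-d,-.07*np.sin(t),.2+.07*np.cos(t)])
    return M,h
E
python3 - <<'E'
from fit import *
side=[(270,248.4),(307.2,256.4),(288,264),(264,314),(184.8,300)]
top=[(256,234.8),(274,266.5),(312.8,215.2),(246,247.5),(213.2,178.8)]
w=np.array([1,1,.6,.6,.6])[:,None]
def P(p):
    M,h=model(p);return [h(.02),h(.115),M([-.135,-.11,.03]),M([-.135,.11,.03]),M([.095,.11,.03])]
f=lambda p:np.r_[(w*(proj("side",P(p))-side)).ravel(),(w*(proj("top",P(p))-top)).ravel()]
for t0 in(0,1.5,3,4.5):
    r=least_squares(f,[.65,.15,.3,t0],loss="soft_l1");print(r.cost,r.x[:2],np.degrees(r.x[2:]))
    if t0==0 or r.cost<best.cost:best=r
print(np.round(f(best.x).reshape(-1,2),1));M,h=model(best.x)
print("axle",M([-.13,0,.2]),"handle",h(.08),h(.02),h(.115))
E
```

```text
7.030666495877519 [0.71752679 0.16585313] [ 27.51476859 -49.29770336]
7.030666495745814 [0.71752681 0.16585312] [ 27.51477303 -49.29774614]
7.030666495748816 [0.71752681 0.16585311] [ 27.51477351 310.70224951]
7.030666495757529 [0.71752681 0.16585311] [ 27.51477404 310.7022438 ]
[[ 0.7  0.2]
 [-0.1  0.8]
 [ 1.  -0.9]
 [-1.5  3.1]
 [-0.6 -1. ]
 [ 1.1 -1.5]
 [-0.1 -0.1]
 [-0.2 -0.4]
 [ 0.   0.5]
 [-0.7  1.1]]
axle [0.60223088 0.10579607 0.2       ] handle [0.50676351 0.11590311 0.24564898] [0.55997702 0.14362174 0.24564898] [0.4757223  0.0997339  0.24564898]
```

>>> move_arm([
  [[0.66, -1, 0.2, 0, 0, -0.95], [0.66, -1, 0.2, 0, 0, -0.95], [0.66, -1, 0.2, 0, 0, -0.95], [0.66, -1, 0.2, 0, 0, -0.95], [0.66, -1, 0.2, 0, 0, -0.95], [0.66, -1, 0.2, 0, 0, -0.95], [0.66, -1, 0.2, 0, 0, -0.95], [0.66, -1, 0.2, 0, 0, -0.95]],
], gripper=85)

```text
clock: 1.4
position: [0.2764, 0.33, 0.2717]
eef_rot: [180.0, -0.0, 103.8]
ft_force: [1.1, 0.6, 1.0]
width: 0.0848
grasp_force: 0.0
```

>>> move_arm([
  [[0.66, -1, 0.2, 0, 0, -0.95], [0.66, -1, 0.2, 0, 0, -0.95], [0.66, -1, 0.2, 0, 0, -0.95], [0.66, -1, 0.2, 0, 0, -0.95], [0.66, -1, 0.2, 0, 0, -0.95], [0.66, -1, 0.2, 0, 0, -0.95], [0.66, -1, 0.2, 0, 0, -0.95], [0.66, -1, 0.2, 0, 0, -0.95]],
])

```text
clock: 2.4
position: [0.4084, 0.13, 0.3117]
eef_rot: [180.0, -0.0, 43.0]
ft_force: [0.5, 0.5, 0.8]
width: 0.0852
grasp_force: 0.0
```

>>> move_arm([
  [[0.66, -1, 0.2, 0, 0, -0.95], [0.6, -1, 0.2, 0, 0, -0.95], [0, 0, 0, 0.43, -0.83, 0], [0, 0, 0, 0.43, -0.83, 0], [0, 0, 0, 0.43, -0.83, 0], [0, 0, 0, 0.43, -0.83, 0], [0, 0, 0, 0.43, -0.83, 0], [0, 0, 0, 0.43, -0.83, 0]],
])

```text
clock: 3.4
position: [0.4392, 0.081, 0.3221]
eef_rot: [179.2, -45.2, 28.4]
ft_force: [-0.7, -0.2, -0.0]
width: 0.0848
grasp_force: 0.0
```

>>> move_arm([
  [[0, 0, 0, 0, 0, 0], [0, 0, 0, 0, 0, 0]],
])

```text
clock: 3.65
position: [0.4398, 0.0807, 0.3226]
eef_rot: [179.3, -44.9, 28.3]
ft_force: [-0.8, 1.1, 0.8]
width: 0.0846
grasp_force: 0.0
```

```bash
cat > st.py <<'E'
from fit import *
from scipy.spatial.transform import Rotation as R
def st():
    o=bot.get_obs();Rm=R.from_euler("xyz",o["eef_rot"],degrees=True).as_matrix()
    print(o["clock"],"j",np.round(o["joint_pos"],1),"p",np.round(o["position"],4),"f",np.round(o["ft_force"],2),"w",o["width"],o["grasp_force"]);print(np.round(Rm,3));return o,Rm
E
python3 - <<'E'
from st import *
st();cv2.imwrite("pics/w1.png",bot.get_image("wrist")[:,:,::-1]);cv2.imwrite("pics/t1.png",bot.get_image("top")[:,:,::-1])
c=bot.get_calibration("wrist")
M,h=model([.71753,.16585,np.radians(27.515),np.radians(-49.3)])
print(proj("wrist",[h(.02),h(.115),h(.08),M([-.13,0,.2])]))
E
```

```text
3.65 j [-19.7 -38.1 111.4  32.3  75.1  42.8] p [0.4398 0.0807 0.3226] f [-0.76  1.08  0.82] w 0.08463559378560447 0.0
[[ 0.624  0.467  0.627]
 [ 0.337 -0.884  0.323]
 [ 0.705  0.009 -0.709]]
[[318.91637112 171.45247975]
 [317.83169123 295.27925813]
 [318.27301481 244.89787159]
 [380.99136992 186.47395782]]
```

View pics/w1.png

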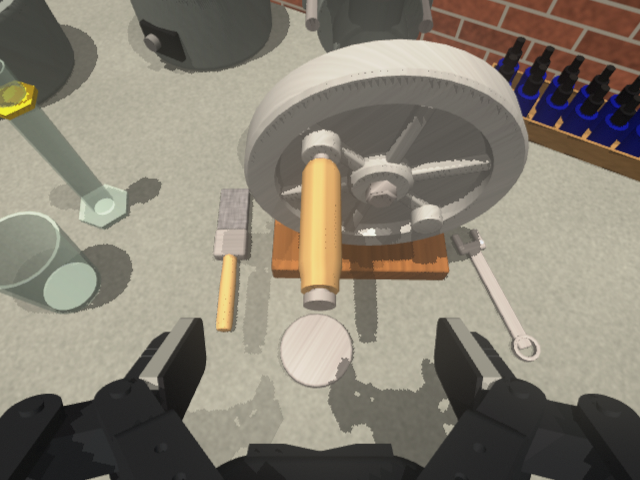

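Wrist view: handle runs (320,157)–(319,290), centred between the fingers; hub at (382,188), within 2 px of my model. Moving in along the tool axis.

>>> move_arm([
  [[0.6, 0.31, -0.72, 0, 0, 0], [0.6, 0.31, -0.72, 0, 0, 0], [0.6, 0.31, -0.72, 0, 0, 0], [0.6, 0.31, -0.72, 0, 0, 0], [0.6, 0.31, -0.72, 0, 0, 0], [0, 0, 0, 0, 0, 0], [0, 0, 0, 0, 0, 0], [0, 0, 0, 0, 0, 0]],
])

```text
clock: 4.75
position: [0.5149, 0.1195, 0.2331]
eef_rot: [179.2, -45.0, 28.4]
ft_force: [-0.6, -0.5, -0.4]
width: 0.0851
grasp_force: 0.0
```

```bash
python3 - <<'E'
from st import *
st();F=[]
for i in range(16):
    bot.get_image("wrist");F.append(bot.get_obs()["ft_force"])
print(np.mean(F,0),np.std(F,0))
E
```

```text
4.75 j [ -7.9 -25.8 115.   29.7  55.3  44.8] p [0.5149 0.1195 0.2331] f [-0.58 -0.51 -0.41] w 0.08509457024366626 0.0
[[ 0.622  0.467  0.628]
 [ 0.336 -0.884  0.324]
 [ 0.707  0.009 -0.707]]
[-0.11353209  0.05775396 -0.15668013] [0.5340103  0.46372658 0.47778881]
```

>>> move_arm([
  [[0, 0, 0, 0, 0, 0], [0, 0, 0, 0, 0, 0], [0, 0, 0, 0, 0, 0], [0, 0, 0, 0, 0, 0], [0, 0, 0, 0, 0, 0], [0, 0, 0, 0, 0, 0], [0, 0, 0, 0, 0, 0], [0, 0, 0, 0, 0, 0]],
], gripper=0, grip_force=80)

```text
clock: 6.55
position: [0.5144, 0.1193, 0.2312]
eef_rot: [179.3, -44.8, 28.3]
ft_force: [-4.1, -3.4, 0.6]
width: 0.0267
grasp_force: 78.3
```

```bash
python3 - <<'E'
from st import *
o,_=st()
# circle moves: handle angle th from -49.3, clockwise, steps
yw=np.radians(27.515);y=np.array([-np.sin(yw),np.cos(yw),0]);z=np.array([0,0,1.])
P=lambda d:.07*(-np.sin(np.radians(d))*y+np.cos(np.radians(d))*z)
t=-49.3
for i in range(36):
    print(i,t,np.round((P(t+10)-P(t))/.025,2).tolist());t+=10
cv2.imwrite("pics/s2.png",bot.get_image("side")[190:320,180:340,::-1])
E
```

```text
6.55 j [ -7.9 -25.7 115.1  29.6  55.3  44.8] p [0.5144 0.1193 0.2312] f [-4.08 -3.39  0.62] w 0.026742246041901525 78.2994031906128
[[ 0.624  0.467  0.626]
 [ 0.336 -0.884  0.324]
 [ 0.705  0.008 -0.709]]
0 -49.3 [0.16, -0.31, 0.34]
1 -39.3 [0.19, -0.36, 0.28]
2 -29.299999999999997 [0.21, -0.39, 0.2]
3 -19.299999999999997 [0.22, -0.42, 0.12]
4 -9.299999999999997 [0.22, -0.43, 0.04]
5 0.7000000000000028 [0.22, -0.43, -0.05]
6 10.700000000000003 [0.22, -0.42, -0.13]
7 20.700000000000003 [0.2, -0.39, -0.21]
8 30.700000000000003 [0.18, -0.35, -0.28]
9 40.7 [0.16, -0.3, -0.35]
10 50.7 [0.13, -0.24, -0.4]
11 60.7 [0.09, -0.18, -0.44]
12 70.7 [0.06, -0.11, -0.47]
13 80.7 [0.02, -0.03, -0.49]
14 90.7 [-0.02, 0.04, -0.49]
15 100.7 [-0.06, 0.12, -0.47]
16 110.7 [-0.1, 0.19, -0.44]
17 120.7 [-0.13, 0.25, -0.4]
18 130.7 [-0.16, 0.31, -0.34]
19 140.7 [-0.19, 0.36, -0.28]
20 150.7 [-0.21, 0.39, -0.2]
21 160.7 [-0.22, 0.42, -0.12]
22 170.7 [-0.22, 0.43, -0.04]
23 180.7 [-0.22, 0.43, 0.05]
24 190.7 [-0.22, 0.42, 0.13]
25 200.7 [-0.2, 0.39, 0.21]
26 210.7 [-0.18, 0.35, 0.28]
27 220.7 [-0.16, 0.3, 0.35]
28 230.7 [-0.13, 0.24, 0.4]
29 240.7 [-0.09, 0.18, 0.44]
30 250.7 [-0.06, 0.11, 0.47]
31 260.7 [-0.02, 0.03, 0.49]
32 270.7 [0.02, -0.04, 0.49]
33 280.7 [0.06, -0.12, 0.47]
34 290.7 [0.1, -0.19, 0.44]
35 300.7 [0.13, -0.25, 0.4]
```

>>> move_arm([
  [[0.16, -0.31, 0.34, 0, 0, 0], [0.19, -0.36, 0.28, 0, 0, 0], [0.21, -0.39, 0.2, 0, 0, 0], [0.22, -0.42, 0.12, 0, 0, 0]],
])

```text
clock: 7.1
position: [0.5309, 0.0869, 0.2517]
eef_rot: [-179.7, -44.6, 28.1]
ft_force: [-7.5, 9.9, -3.9]
width: 0.0266
grasp_force: 82.8
```

>>> move_arm([
  [[0.22, -0.43, 0.04, 0, 0, 0], [0.22, -0.43, -0.05, 0, 0, 0], [0.22, -0.42, -0.13, 0, 0, 0], [0.2, -0.39, -0.21, 0, 0, 0]],
])

```text
clock: 7.6
position: [0.5531, 0.0438, 0.2445]
eef_rot: [180.0, -44.7, 28.2]
ft_force: [-12.0, 5.7, 1.4]
width: 0.0265
grasp_force: 83.4
```

>>> move_arm([
  [[0.18, -0.35, -0.28, 0, 0, 0], [0.16, -0.3, -0.35, 0, 0, 0], [0.13, -0.24, -0.4, 0, 0, 0], [0.09, -0.18, -0.44, 0, 0, 0]],
])

```text
clock: 8.1
position: [0.5676, 0.0156, 0.208]
eef_rot: [179.7, -44.7, 28.3]
ft_force: [-12.6, 1.9, 2.9]
width: 0.0262
grasp_force: 83.7
```

```bash
python3 - <<'E'
from st import *
st()
E
```

```text
8.1 j [-22.6 -14.9 110.3  39.2  59.2  26.2] p [0.5676 0.0156 0.208 ] f [-12.61   1.88   2.87] w 0.026236988782058206 83.69070053100586
[[ 0.626  0.471  0.622]
 [ 0.337 -0.882  0.329]
 [ 0.703  0.004 -0.711]]
```

>>> move_arm([
  [[0.06, -0.11, -0.47, 0, 0, 0], [0.02, -0.03, -0.49, 0, 0, 0], [-0.02, 0.04, -0.49, 0, 0, 0], [-0.06, 0.12, -0.47, 0, 0, 0]],
])

```text
clock: 8.6
position: [0.5679, 0.0151, 0.1599]
eef_rot: [179.5, -44.7, 28.3]
ft_force: [-14.6, -1.3, 4.7]
width: 0.0264
grasp_force: 83.9
```

>>> move_arm([
  [[-0.1, 0.19, -0.44, 0, 0, 0], [-0.13, 0.25, -0.4, 0, 0, 0], [-0.16, 0.31, -0.34, 0, 0, 0], [-0.19, 0.36, -0.28, 0, 0, 0]],
])

```text
clock: 9.1
position: [0.5543, 0.0415, 0.1235]
eef_rot: [179.3, -44.7, 28.3]
ft_force: [-7.8, -5.4, 1.6]
width: 0.0265
grasp_force: 83.3
```

>>> move_arm([
  [[-0.21, 0.39, -0.2, 0, 0, 0], [-0.22, 0.42, -0.12, 0, 0, 0], [-0.22, 0.43, -0.04, 0, 0, 0], [-0.22, 0.43, 0.05, 0, 0, 0]],
])

```text
clock: 9.6
position: [0.5319, 0.0848, 0.1146]
eef_rot: [179.6, -44.7, 28.1]
ft_force: [3.8, 1.3, -8.7]
width: 0.0264
grasp_force: 81.7
```

>>> move_arm([
  [[-0.22, 0.42, 0.13, 0, 0, 0], [-0.2, 0.39, 0.21, 0, 0, 0], [-0.18, 0.35, 0.28, 0, 0, 0], [-0.16, 0.3, 0.35, 0, 0, 0]],
])

```text
clock: 10.1
position: [0.5127, 0.1221, 0.1392]
eef_rot: [179.7, -44.7, 28.1]
ft_force: [7.0, 3.5, -9.0]
width: 0.0261
grasp_force: 81.5
```

>>> move_arm([
  [[-0.13, 0.24, 0.4, 0, 0, 0], [-0.09, 0.18, 0.44, 0, 0, 0], [-0.06, 0.11, 0.47, 0, 0, 0], [-0.02, 0.03, 0.49, 0, 0, 0]],
])

```text
clock: 10.6
position: [0.5055, 0.1362, 0.1842]
eef_rot: [179.7, -44.7, 28.1]
ft_force: [11.6, 5.0, -11.3]
width: 0.0264
grasp_force: 81.2
```

>>> move_arm([
  [[0.02, -0.04, 0.49, 0, 0, 0], [0.06, -0.12, 0.47, 0, 0, 0], [0.1, -0.19, 0.44, 0, 0, 0], [0.13, -0.25, 0.4, 0, 0, 0]],
])

```text
clock: 11.1
position: [0.5125, 0.1223, 0.2276]
eef_rot: [-179.9, -44.6, 28.0]
ft_force: [11.4, 10.8, -12.7]
width: 0.0265
grasp_force: 80.7
```

```bash
python3 - <<'E'
from st import *
st()
E
```

```text
11.1 j [ -7.7 -25.5 115.3  29.9  55.5  44.8] p [0.5125 0.1223 0.2276] f [ 11.35  10.78 -12.71] w 0.026521264959721975 80.70320248603821
[[ 0.629  0.47   0.619]
 [ 0.334 -0.883  0.331]
 [ 0.702 -0.001 -0.712]]
```

>>> move_arm([
  [[0.16, -0.31, 0.34, 0, 0, 0], [0.19, -0.36, 0.28, 0, 0, 0]],
])

```text
clock: 11.35
position: [0.5205, 0.1069, 0.2428]
eef_rot: [-179.7, -44.6, 28.0]
ft_force: [5.0, 12.6, -10.4]
width: 0.0262
grasp_force: 81.3
```

>>> move_arm([
  [[0.21, -0.39, 0.2, 0, 0, 0], [0.22, -0.42, 0.12, 0, 0, 0], [0.22, -0.43, 0.04, 0, 0, 0]],
])

```text
clock: 11.72
position: [0.5362, 0.0765, 0.2533]
eef_rot: [-179.7, -44.6, 28.1]
ft_force: [-6.1, 9.9, -3.7]
width: 0.0265
grasp_force: 82.9
```

>>> move_arm([
  [[0.22, -0.43, -0.05, 0, 0, 0], [0.22, -0.42, -0.13, 0, 0, 0], [0.2, -0.39, -0.21, 0, 0, 0]],
])

```text
clock: 12.1
position: [0.5528, 0.0444, 0.245]
eef_rot: [180.0, -44.7, 28.3]
ft_force: [-12.6, 5.5, 0.2]
width: 0.0264
grasp_force: 83.6
```

>>> move_arm([
  [[0.18, -0.35, -0.28, 0, 0, 0], [0.16, -0.3, -0.35, 0, 0, 0], [0.13, -0.24, -0.4, 0, 0, 0]],
])

```text
clock: 12.48
position: [0.565, 0.0207, 0.2197]
eef_rot: [179.7, -44.7, 28.4]
ft_force: [-15.7, 0.4, 2.3]
width: 0.0259
grasp_force: 83.9
```

>>> move_arm([
  [[0.09, -0.18, -0.44, 0, 0, 0], [0.06, -0.11, -0.47, 0, 0, 0], [0.02, -0.03, -0.49, 0, 0, 0]],
])

```text
clock: 12.85
position: [0.5697, 0.0116, 0.1847]
eef_rot: [179.5, -44.7, 28.4]
ft_force: [-15.2, -3.5, 4.2]
width: 0.0264
grasp_force: 84.1
```

>>> move_arm([
  [[-0.02, 0.04, -0.49, 0, 0, 0], [-0.06, 0.12, -0.47, 0, 0, 0], [-0.1, 0.19, -0.44, 0, 0, 0]],
])

```text
clock: 13.22
position: [0.5658, 0.0193, 0.1496]
eef_rot: [179.4, -44.7, 28.4]
ft_force: [-12.6, -5.7, 3.1]
width: 0.0264
grasp_force: 83.9
```

>>> move_arm([
  [[-0.13, 0.25, -0.4, 0, 0, 0], [-0.16, 0.31, -0.34, 0, 0, 0], [-0.19, 0.36, -0.28, 0, 0, 0]],
])

```text
clock: 13.6
position: [0.5543, 0.0415, 0.1236]
eef_rot: [179.2, -44.7, 28.3]
ft_force: [-4.4, -6.0, -1.5]
width: 0.0264
grasp_force: 83.1
```

>>> move_arm([
  [[-0.21, 0.39, -0.2, 0, 0, 0], [-0.22, 0.42, -0.12, 0, 0, 0], [-0.22, 0.43, -0.04, 0, 0, 0]],
])

```text
clock: 13.98
position: [0.5377, 0.0736, 0.1135]
eef_rot: [179.5, -44.7, 28.1]
ft_force: [3.1, -0.7, -7.8]
width: 0.0266
grasp_force: 81.8
```

>>> move_arm([
  [[-0.22, 0.43, 0.05, 0, 0, 0], [-0.22, 0.42, 0.13, 0, 0, 0], [-0.2, 0.39, 0.21, 0, 0, 0]],
])

```text
clock: 14.35
position: [0.5212, 0.1057, 0.1232]
eef_rot: [179.7, -44.7, 28.1]
ft_force: [5.2, 0.4, -7.9]
width: 0.0265
grasp_force: 81.7
```

>>> move_arm([
  [[-0.18, 0.35, 0.28, 0, 0, 0], [-0.16, 0.3, 0.35, 0, 0, 0], [-0.13, 0.24, 0.4, 0, 0, 0]],
])

```text
clock: 14.72
position: [0.5096, 0.1283, 0.1494]
eef_rot: [179.7, -44.7, 28.1]
ft_force: [8.8, 4.4, -10.0]
width: 0.0261
grasp_force: 81.5
```

>>> move_arm([
  [[-0.09, 0.18, 0.44, 0, 0, 0], [-0.06, 0.11, 0.47, 0, 0, 0], [-0.02, 0.03, 0.49, 0, 0, 0]],
])

```text
clock: 15.1
position: [0.5055, 0.1362, 0.1842]
eef_rot: [179.7, -44.7, 28.1]
ft_force: [11.0, 5.2, -11.9]
width: 0.0262
grasp_force: 81.3
```

>>> move_arm([
  [[0.02, -0.04, 0.49, 0, 0, 0], [0.06, -0.12, 0.47, 0, 0, 0], [0.1, -0.19, 0.44, 0, 0, 0], [0.13, -0.25, 0.4, 0, 0, 0]],
])

```text
clock: 15.6
position: [0.5125, 0.1223, 0.2276]
eef_rot: [-179.9, -44.6, 28.0]
ft_force: [11.4, 10.3, -14.8]
width: 0.0265
grasp_force: 80.7
```

>>> move_arm([
  [[0.16, -0.31, 0.34, 0, 0, 0], [0.19, -0.36, 0.28, 0, 0, 0], [0.21, -0.39, 0.2, 0, 0, 0]],
])

```text
clock: 15.98
position: [0.5253, 0.0976, 0.2481]
eef_rot: [-179.6, -44.5, 28.0]
ft_force: [-1.8, 11.9, -8.5]
width: 0.0263
grasp_force: 82.0
```

>>> move_arm([
  [[0.22, -0.42, 0.12, 0, 0, 0], [0.22, -0.43, 0.04, 0, 0, 0], [0.22, -0.43, -0.05, 0, 0, 0]],
])

```text
clock: 16.35
position: [0.5419, 0.0655, 0.2527]
eef_rot: [-179.8, -44.7, 28.2]
ft_force: [-9.1, 8.5, -2.3]
width: 0.0264
grasp_force: 83.3
```

```bash
cat > d.txt <<'E'
.5309 .0869 .2517 -7.5 9.9 -3.9
.5531 .0438 .2445 -12 5.7 1.4
.5676 .0156 .208 -12.6 1.9 2.9
.5679 .0151 .1599 -14.6 -1.3 4.7
.5543 .0415 .1235 -7.8 -5.4 1.6
.5319 .0848 .1146 3.8 1.3 -8.7
.5127 .1221 .1392 7 3.5 -9
.5055 .1362 .1842 11.6 5 -11.3
.5125 .1223 .2276 11.4 10.8 -12.7
.5205 .1069 .2428 5 12.6 -10.4
.5362 .0765 .2533 -6.1 9.9 -3.7
.5528 .0444 .245 -12.6 5.5 .2
.565 .0207 .2197 -15.7 .4 2.3
.5697 .0116 .1847 -15.2 -3.5 4.2
.5658 .0193 .1496 -12.6 -5.7 3.1
.5543 .0415 .1236 -4.4 -6 -1.5
.5377 .0736 .1135 3.1 -.7 -7.8
.5212 .1057 .1232 5.2 .4 -7.9
.5096 .1283 .1494 8.8 4.4 -10
.5055 .1362 .1842 11 5.2 -11.9
.5125 .1223 .2276 11.4 10.3 -14.8
.5253 .0976 .2481 -1.8 11.9 -8.5
.5419 .0655 .2527 -9.1 8.5 -2.3
E
cat > an.py <<'E'
import numpy as np
from scipy.optimize import least_squares
D=np.loadtxt("d.txt");P,F=D[:,:3],D[:,3:]-[-.11,.06,-.16]
n=np.linalg.svd(P-P.mean(0))[2][2];n*=np.sign(n[0]);print("normal yaw/pitch",np.degrees([np.arctan2(n[1],n[0]),np.arcsin(n[2])]))
for yd in(26.5,27.5,28.5):
    yw=np.radians(yd);x=np.array([np.cos(yw),np.sin(yw),0]);y=np.array([-np.sin(yw),np.cos(yw),0])
    a,z=P@y,P[:,2]
    r=least_squares(lambda q:np.hypot(a-q[0],z-q[1])-q[2],[a.mean(),z.mean(),.07]).x
    th=np.arctan2(-(a-r[0]),z-r[1])
    t=-np.cos(th)[:,None]*y-np.sin(th)[:,None]*[0,0,1]
    rad=-np.sin(th)[:,None]*y+np.cos(th)[:,None]*[0,0,1]
    T=-(F*t).sum(1)*.07
    for k in(1,2):
        B=np.c_[np.ones_like(th),np.cos(th),np.sin(th)]
        if k==2:B=np.c_[B,np.cos(2*th),np.sin(2*th)]
        c,res,*_=np.linalg.lstsq(B,T,rcond=None)
        print(yd,"circ",r.round(4),"c",c.round(3),"A",np.hypot(c[1],c[2]),"th* deg",np.degrees(np.arctan2(-c[1],c[2])),"rms",np.std(T-B@c))
if 1:
    print(np.c_[np.degrees(th),T,(F*rad).sum(1),F@x].round(2))
E
python3 an.py
```

```text
normal yaw/pitch [2.72859434e+01 1.59688835e-02]
26.5 circ [-0.1737  0.1834  0.07  ] c [ 0.52   0.318 -0.253] A 0.4059485853818905 th* deg -128.5137477279914 rms 0.04017462076632553
26.5 circ [-0.1737  0.1834  0.07  ] c [ 0.52   0.319 -0.253 -0.021 -0.024] A 0.4070858105194233 th* deg -128.35021080627195 rms 0.033737982493635243
27.5 circ [-0.1827  0.1834  0.07  ] c [ 0.519  0.318 -0.252] A 0.4055320683527546 th* deg -128.35643522670736 rms 0.03758815394573501
27.5 circ [-0.1827  0.1834  0.07  ] c [ 0.52   0.32  -0.252 -0.019 -0.015] A 0.4070273926603558 th* deg -128.20130563495 rms 0.03367046742250447
28.5 circ [-0.1916  0.1834  0.07  ] c [ 0.519  0.318 -0.251] A 0.40503364847440104 th* deg -128.2085950731661 rms 0.03609831022794679
28.5 circ [-0.1916  0.1834  0.07  ] c [ 0.52   0.32  -0.251 -0.018 -0.005] A 0.4068960754094254 th* deg -128.06152587041166 rms 0.03369384726665124
[[-1.2080e+01  8.9000e-01 -1.1100e+00 -1.8000e+00]
 [ 2.8980e+01  7.0000e-01 -3.7900e+00 -7.7600e+00]
 [ 6.9420e+01  3.9000e-01 -6.0200e+00 -1.0100e+01]
 [ 1.0955e+02  1.9000e-01 -7.0200e+00 -1.3380e+01]
 [ 1
[... 265 characters left out ...]
 8.9000e-01 -4.1300e+00  1.0470e+01]
 [-2.4200e+00  8.2000e-01 -3.0500e+00 -5.7000e-01]
 [ 2.8300e+01  6.7000e-01 -4.7800e+00 -8.3800e+00]
 [ 5.8740e+01  4.3000e-01 -5.3400e+00 -1.3540e+01]
 [ 8.8920e+01  3.1000e-01 -3.9900e+00 -1.4960e+01]
 [ 1.1880e+02  1.7000e-01 -2.3600e+00 -1.3720e+01]
 [ 1.4863e+02  1.5000e-01  2.8500e+00 -6.6600e+00]
 [ 1.7974e+02  1.5000e-01  7.6500e+00  2.4600e+00]
 [-1.4928e+02  4.1000e-01  5.5100e+00  4.8300e+00]
 [-1.1906e+02  6.2000e-01  4.4000e+00  9.9000e+00]
 [-8.9330e+01  8.2000e-01 -9.2000e-01  1.2220e+01]
 [-5.0950e+01  9.5000e-01 -6.5000e+00  1.5000e+01]
 [-2.2410e+01  9.5000e-01 -3.4400e+00  4.1600e+00]
 [ 7.7500e+00  7.9000e-01 -3.7000e+00 -3.8700e+00]]
```

Fit is clean: drag 0.52 N m, heavy spot 0.41 N m, heavy side down at handle angle ≈ 231.8°. Going on clockwise to it.

>>> move_arm([
  [[0.22, -0.42, -0.13, 0, 0, 0], [0.2, -0.39, -0.21, 0, 0, 0], [0.18, -0.35, -0.28, 0, 0, 0], [0.16, -0.3, -0.35, 0, 0, 0], [0.13, -0.24, -0.4, 0, 0, 0], [0.09, -0.18, -0.44, 0, 0, 0], [0.06, -0.11, -0.47, 0, 0, 0], [0.02, -0.03, -0.49, 0, 0, 0]],
])

```text
clock: 17.35
position: [0.5697, 0.0116, 0.1847]
eef_rot: [179.5, -44.7, 28.4]
ft_force: [-16.1, -3.0, 4.6]
width: 0.0267
grasp_force: 84.1
```

>>> move_arm([
  [[-0.02, 0.04, -0.49, 0, 0, 0], [-0.06, 0.12, -0.47, 0, 0, 0], [-0.1, 0.19, -0.44, 0, 0, 0], [-0.13, 0.25, -0.4, 0, 0, 0], [-0.16, 0.31, -0.34, 0, 0, 0], [-0.19, 0.36, -0.28, 0, 0, 0], [-0.21, 0.39, -0.2, 0, 0, 0], [-0.22, 0.42, -0.12, 0, 0, 0]],
])

```text
clock: 18.35
position: [0.5436, 0.0621, 0.1148]
eef_rot: [179.4, -44.7, 28.2]
ft_force: [4.9, -1.6, -9.0]
width: 0.0263
grasp_force: 81.8
```

>>> move_arm([
  [[-0.22, 0.43, -0.04, 0, 0, 0], [-0.22, 0.43, 0.05, 0, 0, 0], [-0.22, 0.42, 0.13, 0, 0, 0], [-0.2, 0.39, 0.21, 0, 0, 0], [-0.18, 0.35, 0.28, 0, 0, 0], [-0.16, 0.3, 0.35, 0, 0, 0]],
])

```text
clock: 19.1
position: [0.5127, 0.1221, 0.1392]
eef_rot: [179.7, -44.7, 28.1]
ft_force: [7.8, 3.7, -8.9]
width: 0.0264
grasp_force: 81.6
```

>>> move_arm([
  [[0, 0, 0, 0, 0, 0], [0, 0, 0, 0, 0, 0], [0, 0, 0, 0, 0, 0], [0, 0, 0, 0, 0, 0]],
])

```text
clock: 19.6
position: [0.5122, 0.1234, 0.1408]
eef_rot: [179.9, -44.8, 28.2]
ft_force: [-7.9, 3.6, 1.6]
width: 0.0264
grasp_force: 83.3
```

```bash
python3 - <<'E'
from st import *
yw=np.radians(27.5);y=np.array([-np.sin(yw),np.cos(yw),0])
P=[]
for i in range(6):bot.get_image("side");P.append(bot.get_obs()["position"])
o,_=st();P=np.mean(P,0);print(np.degrees(np.arctan2(-(P@y+.1827),P[2]-.1834))%360, o["dq"].round(2))
im=bot.get_image("side")[150:330,150:350,::-1];w=bot.get_image("wrist")[:,:,::-1]
cv2.imwrite("pics/f.png",np.hstack([cv2.resize(im,(400,360)),cv2.resize(w,(400,300))[:,:] if 0 else cv2.copyMakeBorder(cv2.resize(w,(400,300)),0,60,0,0,0)]))
E
```

```text
19.9 j [ -7.5 -21.4 123.   35.2  45.2  36.5] p [0.5122 0.1234 0.1408] f [-7.63  3.71  2.4 ] w 0.026379802654553537 83.30720543861389
[[ 0.626  0.471  0.622]
 [ 0.335 -0.882  0.331]
 [ 0.704  0.002 -0.71 ]]
232.57950629199854 [ 0.02  0.05  0.01  0.01 -0.06  0.04]
```

View pics/f.png

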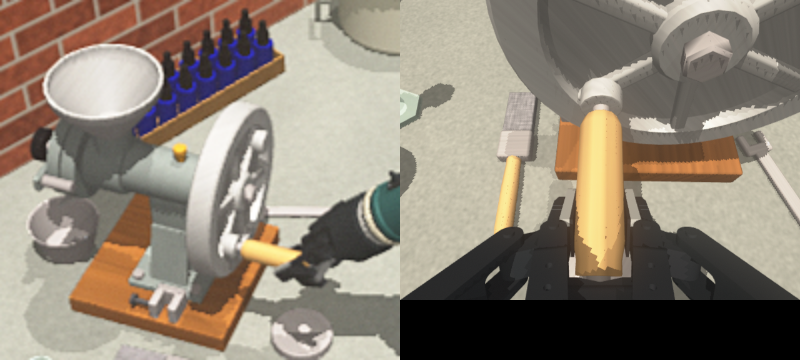

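The view shows the handle gripped at the lower left of the wheel, about (262,255) in the left half. It sits at 232.6° against a target of 231.8°, nothing is moving, and the wheel is held still. Handing in.

```bash
python3 -c "
from plant import bot
print(bot.sign_off())"
```

```text
the job is handed in; nothing more can be done
None
```

I turned the wheel a little over two full turns clockwise, felt the heavy spot at about 0.41 N m, and brought the heavy side to within about 1° of straight down. The crank handle is still gripped with the wheel at rest, I touched nothing else, and the job is handed in (no verdict shown).

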